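# Put the site torch back in its charging well

## Task

Put the torch back on charge: pick it up off the desk, lean it and set the edge of its tail into the charger's well against the sprung contact, push the contact back, straighten the torch up and slide it down until it is fully home and upright, then let go. Work by feel and never force it against the charger, and leave the other things on the desk where they are.

Things in the scene. Friction and masses are not known exactly. Their poses are not given: they have to be found in the camera images.
- torch: slim dark torch with an orange sleeve, standing on its tail, lens up: a plain round tube 28 mm thick, 135 mm long, about 0.17 kg. Origin: centre of the tail's flat end; z runs along the torch to the lens. The tail's edge has a 1.5 mm bevel; a brass contact groove, 22 mm in diameter, runs round it 32 to 44 mm above the tail; from 44 mm up it is smooth and can be gripped.
- charger: charging base fixed to the desk: pale puck 100 mm across, 46 mm high, dark flanged well in its top. Origin: centre of its underside; z up; its -x side is the front (green light, brass contact). Lean the torch's lens end to the front, dip the low front edge of its tail about 4 mm into the open part of the bore, push the contact back to the front until the tail nears the rim, then straighten.
- charger_mouth (a point): middle of the puck, 50 mm above the desk: the well's mouth if the well stood central and lowest. The well (round upright bore 29.6 mm wide, 43 mm deep, square-edged, flat flange 59 mm across) is clamped 0 to 14 mm higher and up to 9 mm in front of or behind the middle (charger's x), and does not give those ways: see or feel where. Sideways (y) its rubber gives 2.5 mm, 0.5 N per mm.
- charger_front (a point): the brass contact's face if the well stood central and lowest: 8.8 mm in front of the bore's middle, 5 mm below the mouth. The contact, 11 mm wide, 9 mm high, flat top 0.5 mm below the mouth, stands 6 mm into the bore. It slides only outward (charger's -x; spring 2 N at rest, 4.5 N flush with the bore wall, 1.5 mm more to its stop). Pressed from above it does not give.
- charger_floor (a point): the middle of the well's floor, 43 mm below its mouth, if the well stood central and lowest (7 mm above the desk); the tail rests on it when home. Sliding the upright torch down takes up to about 10 N as the contact drags on it; at the bottom the contact springs into the groove. A dark cover, 4 mm high, stands on the flange 19.5 to 29.5 mm in front of the bore's middle.
- charger_contact (a joint): how far the brass contact is pushed outward, in m: 0 at rest, 0.006 flush with the bore wall, 0.0044 to 0.006 while the torch's full width is beside it, 0.001 to 0.003 when it has sprung into the groove of a torch that is fully home
- tape_measure_2: black and yellow tape measure, 41x82x72 mm, loose bystander standing on the desk; origin at the centre of its underside
- glue_stick: yellow glue stick with green cap, 28 mm in diameter, 94 mm tall, loose bystander standing on the desk; origin at the centre of its underside
- tin: small blue tin, 70x100x30 mm, loose bystander; origin at the centre of its underside
- eraser: white eraser in a blue sleeve, 23x52x13 mm, loose bystander; origin at the centre of its underside

How it is judged:
By the outcome, as a careful person would: the job done as asked, in the order asked, and still so for the second after the job is handed in, with the robot touching nothing.
It also fails if it takes over 67 s, if anything falls off the work surface, if the arm or the gripper's body presses on something with over 40 N, if the wrist force passes 120 N, or if a joint passes its speed limit or range.

## Robot

A 6-joint arm with a two-finger parallel gripper is mounted at the origin on a cart in front of the work surface, level with it; the furniture and walls round the work are solid. World frame = base frame: x ahead of the robot, y to its left, z up, the work surface at z = 0. Lengths are in m, angles in rad, forces in N, time in s.
With the tool pointing down it reaches from about 0.25 to 0.775 m from the base axis. Payload 4 kg.
Tool frame: the origin (TCP) lies at the centre of the arm's flange, where the gripper is bolted on; the fingertips stand 199 mm ahead of it and the grasp point (between the pads) lies 180 mm ahead of it; z points along the fingers, y is the line along which they close (so a half turn about z gives the same grasp; the last joint's range is limited). The gripper opens to 94 mm and grips with 3 to 60 N. Pads are 16 mm wide; open, the fingers measure 119 mm over their backs; the gripper's body (75 mm by 177 mm) begins 78 mm behind the grasp point.
Start: joints at [1.195, 0.087, 1.371, -0, 1.684, -0.103], TCP at [0.148, 0.53, 0.405] pointing down, gripper open.
Joint ranges: [-3.1, 3.1], [-0.76, 2.03], [0.27, 2.55], [-1.08, 4.22], [0.17, 2.65], [-2.57, 2.57]. Speed limits (rad/s): [2.79, 2.79, 3.14, 3.14, 3.14, 3.14].

## Interface

Orientations are given as [roll, pitch, yaw] about the fixed x, y, z axes, in that order (R = Rz(yaw) Ry(pitch) Rx(roll)).
In Python, from bench import robot, eyes, models gives the robot as it stands.
- The arm moves only by the tool step_arm, never from a script. Its argument "commands" is a list that holds one entry, the list of rows, each a list of 7 numbers: the shift along the tool's x, y, z in mm, then the turn, a rotation vector about the tool's x, y, z in rad, then the finger opening in mm, from 0 to 94. In form: [[[tx, ty, tz, wx, wy, wz, gripper], ...]]. A call has 1 to 20 rows; each row shifts and turns the commanded pose from where the row before left it, along the tool's axes as they then stand; what a row does not reach is not made up. A row lasts 1/8 s, in which the tool goes at most 62.5 mm and 10.7 degrees, less where a joint would pass 70% of its speed; a pose out of reach is approached as far as the arm can. A call is refused whole if a number of a shift passes 62.5 or a number of a turn 0.188, either way. A call with a gripper value outside its range is refused whole. The fingers move at their own pace and stop on an object; the grip force is fixed at half the most. Time passes only in rows, so rows that do not move let the fingers close. It gives the time, the measured TCP pose, the force, the opening and the grip force at its end, in the units of the state.
- robot.get_obs(): the state, without advancing time (a new reading comes with each control period).
- eyes.snapshot(name): name is "side" or "top"; returns a dict with "color" (384x512x3 uint8, red, green, blue), "camera_matrix" (3x3 intrinsics, pixels), "eye" and "rotation" of the camera in the world. Camera axes: x right, y up, looking along -z (the intrinsics and any distortion apply to the point x, -y, -z); pixel columns grow to the right and rows downward; lengths in m; the calibration is good to about 2 mm. A picture is of the moment at which its call begins. There is no depth.
- robot.close_job(): hands the job in; it is judged then, once.
Trained networks look in a picture, given as the dict that the camera call returned (one of the last four; its "shot" number tells which), for a name from the list of things; names that differ only in an ending like _2 or _b are one class to them, and where a whole thing is asked for, a point or a joint stands for the part that bears it (a point fixed in the world has none). Each returns a list of dicts, best first, with "confidence" (0 to 1); they miss things now and then, are a little off and sometimes report something else, mostly with a low value. They report only what shows in the picture. A call takes as long as a camera call.
- models.masks_of(picture, query): "mask" (384x512 bool, what is visible of it) and "xy" ([column, row] in pixels, amid what is visible of it).
- models.tip_of(picture, query): "xy" ([column, row] in pixels: a listed point, or the origin of a listed thing).
The state is a dict: "time": time; "joint_positions": joint angles; "qvel": joint speeds; "joint_torque": joint torques, N m; "tool_pos": TCP position; "ee_rot": TCP orientation; "wrist_force": force on the tool from outside, world axes, zero at the start; "wrist_torque": the same for the moment, N m; "width": finger opening in m; "finger_force": force on a finger pad.
Only numpy, scipy, OpenCV 4.12 (cv2) and the standard library are available. Lean on these libraries where they do the work, as an engineer would, in place of code of your own. Each camera call takes 0.05 s, during which the arm holds its last target. There are 200 camera calls.

## Working session

There is one attempt and no reset: what is moved stays moved. The work goes in short steps, Python scripts to look and compute and a tool call to move; the robot and the scene stay as the last step left them, time stands still between calls to the robot, and variables do not carry over. Pictures are saved under pics/ and viewed, at most 10 in all, crops included, and the job is handed in when it is done.

Besides the shell and the picture viewer there is one more tool, called after "Request:" by a JSON object that holds its "method" and its "body", one argument or row to a line. step_arm: Moves the arm, as the interface text tells. Its arguments: {"type":"object","properties":{"commands":{"type":"array"}},"required":["commands"]}

```bash
mkdir -p pics; cat > h.py <<'E'
import numpy as np, cv2
from bench import robot, eyes, models
def snap(name,fn=None):
    p=eyes.snapshot(name)
    if fn: cv2.imwrite('pics/'+fn,p['color'][:,:,::-1])
    return p
def ray(p,xy):
    K=np.array(p['camera_matrix']);v=np.linalg.inv(K)@np.array([xy[0],xy[1],1.0]);v=np.array([v[0],-v[1],-v[2]])
    return np.array(p['eye']),np.array(p['rotation'])@v
def onz(p,xy,z):
    e,d=ray(p,xy);return e+d*(z-e[2])/d[2]
def proj(p,X):
    c=np.array(p['rotation']).T@(np.array(X)-np.array(p['eye']));q=np.array(p['camera_matrix'])@np.array([c[0],-c[1],-c[2]]);return q[:2]/q[2]
def tri(p,a,q,b):
    e,d=ray(p,a);f,g=ray(q,b);d/=np.linalg.norm(d);g/=np.linalg.norm(g)
    s=np.linalg.lstsq(np.stack([d,-g],1),f-e,rcond=None)[0]
    A=e+s[0]*d;B=f+s[1]*g;return (A+B)/2,np.linalg.norm(A-B)
E
cat > a.py <<'E'
from h import *
np.set_printoptions(precision=4,suppress=True)
t=snap('top','t0.png');s=snap('side','s0.png')
print(t['camera_matrix'],t['eye'],t['rotation'],s['camera_matrix'],s['eye'],s['rotation'],t.keys())
for n in ['torch','charger','charger_mouth','charger_front','charger_floor','tape_measure_2','glue_stick','tin','eraser']:
    r=[models.tip_of(p,n)[:2] for p in (t,s)]
    for l,x in zip('ts',r): print(n,l,[(np.round(k['xy'],1),round(k['confidence'],2)) for k in x])
    if r[0] and r[1]: print('   ',*tri(t,r[0][0]['xy'],s,r[1][0]['xy']))
o=robot.get_obs();print(o)
cv2.imwrite('pics/b0.png',np.vstack([cv2.resize(np.hstack([t['color'],s['color']])[:,:,::-1],(800,300))]))
E
python3 a.py
```

```text
[[426.1882   0.     253.8587]
 [  0.     426.1882 196.9595]
 [  0.       0.       1.    ]] [ 0.3275 -0.0939  1.1477] [ 0.1496 -0.0283 -1.5938] [[387.9644   0.     254.6601]
 [  0.     387.9644 188.8171]
 [  0.       0.       1.    ]] [ 0.1203 -0.777   0.4922] [ 1.0417  0.0174 -0.5058] dict_keys(['color', 'camera_matrix', 'eye', 'rotation', 'shot'])
torch t [(array([225.6, 206.5]), 0.48)]
torch s [(array([240.1, 200.7]), 0.56)]Traceback (most recent call last):
  File "a.py", line 8, in <module>
    if r[0] and r[1]: print('   ',*tri(t,r[0][0]['xy'],s,r[1][0]['xy']))
                                   ~~~^^^^^^^^^^^^^^^^^^^^^^^^^^^^^^^^^
  File "h.py", line 16, in tri
    s=np.linalg.lstsq(np.stack([d,-g],1),f-e,rcond=None)[0]
                      ~~~~~~~~^^^^^^^^^^
    axis = normalize_axis_index(axis, result_ndim)
numpy.exceptions.AxisError: axis 1 is out of bounds for array of dimension 1
```

View pics/t0.png

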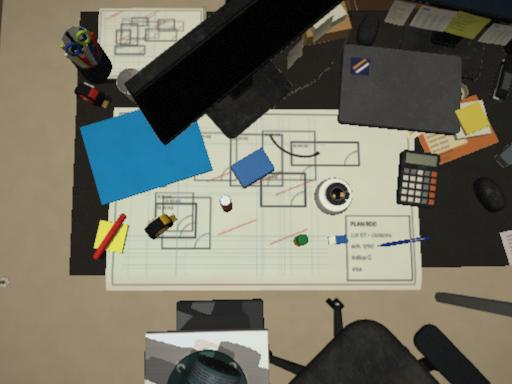

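View pics/s0.png

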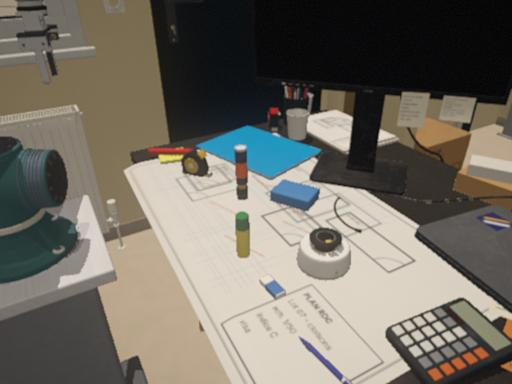

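The top view shows the torch at about (226,203), charger (334,195), glue stick (301,240), eraser (338,240), tin (252,168) and tape (160,225). The side view agrees: torch (241,172), charger (325,250). The camera rotation is given as rpy, so I'll fix the helper.

```bash
cat >> h.py <<'E'
from scipy.spatial.transform import Rotation as Rn
_s=snap
def snap(name,fn=None):
    p=dict(_s(name,fn));p['R']=Rn.from_euler('xyz',p['rotation']).as_matrix();return p
def ray(p,xy):
    v=np.linalg.inv(p['camera_matrix'])@np.array([xy[0],xy[1],1.0]);return np.array(p['eye']),p['R']@np.array([v[0],-v[1],-v[2]])
def proj(p,X):
    c=p['R'].T@(np.array(X)-np.array(p['eye']));q=np.array(p['camera_matrix'])@np.array([c[0],-c[1],-c[2]]);return q[:2]/q[2]
E
cat >> a.py <<'E'
k=6
c=proj(t,[.4,-.3,.05]);print(c,proj(s,[.4,-.3,.05]))
def crop(p,x,y,w=40):
    im=p['color'][y-w:y+w,x-w:x+w,::-1];return cv2.resize(im,(390,390),interpolation=cv2.INTER_CUBIC)
cv2.imwrite('pics/c0.png',np.hstack([crop(t,334,195,30),crop(s,325,250,36)]))
E
python3 a.py
```

```text
[[426.1882   0.     253.8587]
 [  0.     426.1882 196.9595]
 [  0.       0.       1.    ]] [ 0.3275 -0.0939  1.1477] [ 0.1496 -0.0283 -1.5938] [[387.9644   0.     254.6601]
 [  0.     387.9644 188.8171]
 [  0.       0.       1.    ]] [ 0.1203 -0.777   0.4922] [ 1.0417  0.0174 -0.5058] dict_keys(['color', 'camera_matrix', 'eye', 'rotation', 'shot', 'R'])
torch t [(array([229.2, 207.6]), 0.73)]
torch s [(array([241.4, 197.6]), 0.68), (array([269. , 287.8]), 0.57)]
    [ 0.4706 -0.0627  0.0039] 0.0015032098727804095
charger t [(array([333.9, 194.9]), 0.65)]
charger s []
charger_mouth t [(array([334.8, 190.2]), 0.9)]
charger_mouth s [(array([326.8, 242.2]), 0.84)]
    [ 0.5057 -0.3422  0.0449] 0.002913164935475975
charger_front t [(array([337.3, 195.6]), 0.61)]
charger_front s [(array([324.1, 247.5]), 0.73)]
    [ 0.4927 -0.3493  0.0424] 0.00039748991198025043
charger_floor t [(array([336.2, 195.6]), 0.59), (array([162.4, 227. ]), 0.47)]
charger_floor s [(array([324.3, 259.8]), 0.6)]
    [ 0.4955 -0.352   0.0146] 0.0034789525607328677
tape_measure_2 t [(array([163.5, 230.8]), 0.57), (arr
[... 422 characters left out ...]
-0.0038] 0.0013865901393756268
eraser t [(array([336. , 238.5]), 0.49)]
eraser s [(array([273.7, 290. ]), 0.91)]
    [ 0.3833 -0.3515 -0.0069] 0.0018266171777635248
{'time': 1.2, 'joint_positions': array([ 1.1949,  0.0872,  1.3707,  0.    ,  1.6836, -0.1031]), 'qvel': array([-0.002 ,  0.0018,  0.0002, -0.0004, -0.0009,  0.0014]), 'joint_torque': array([ -0.0004, -34.0061, -30.2593,   0.0719,   0.024 ,  -0.    ]), 'tool_pos': array([0.1482, 0.5297, 0.4047]), 'ee_rot': array([ 3.1415, -0.    ,  2.8688]), 'wrist_force': array([-0.2371,  0.4379, -0.6936]), 'wrist_torque': array([-0.0077, -0.0108,  0.0228]), 'finger_force': 0.0, 'width': 0.0941378611590371}
[320.834  230.9877] [266.427  245.5986]
```

View pics/c0.png

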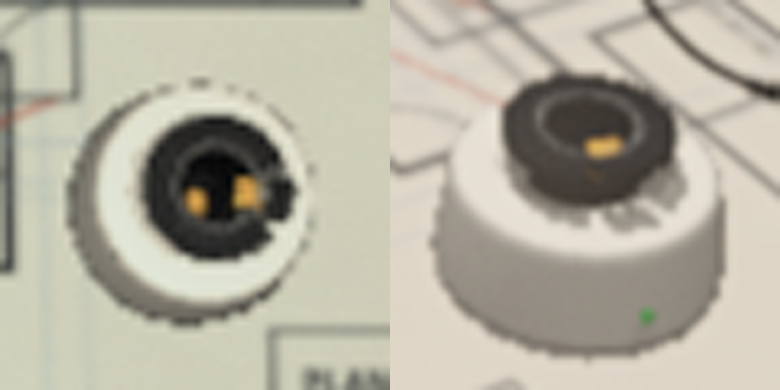

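The close-up shows the well's ring at top-view pixel (336.8,194) and side-view pixel (326,236). The brass contact and cover lie to the right of it, so the front is roughly world -y, and the green light in the side view is near (337,272). I'll fit this more closely.

```bash
cat > b.py <<'E'
from h import *
from scipy.optimize import minimize
np.set_printoptions(precision=4,suppress=True)
t=snap('top');s=snap('side');P=[t,s];print('shots',t['shot'],s['shot'])
ang=np.linspace(0,2*np.pi,60)
def circ(x,y,z,r): return np.stack([x+r*np.cos(ang),y+r*np.sin(ang),0*ang+z],1)
def hull(p,pts,S=4):
    q=np.array([proj(p,X) for X in pts]);m=np.zeros((384*S,512*S),np.uint8)
    cv2.fillConvexPoly(m,cv2.convexHull(((q+.5)*S).astype(np.float32)).astype(np.int32),1)
    return cv2.resize(m.astype(np.float32),(512,384),interpolation=cv2.INTER_AREA)
def masks(name): 
    out=[]
    for p in P:
        r=models.masks_of(p,name);print(name,[round(k['confidence'],2) for k in r]);out.append(r[0]['mask'] if r else None)
    return out
def fit(f,x0,M,dx):
    use=[(p,m) for p,m in zip(P,M) if m is not None]
    def c(x): return sum(np.abs(f(p,x)-m).sum()/m.sum() for p,m in use)
    r=minimize(c,x0,method='Nelder-Mead',options=dict(initial_simplex=np.vstack([x0]+[np.array(x0)+np.eye(len(x0))[i]*dx[i] for i in range(len(x0))]),xatol=1e-4))
    print(r.x,r.fun);return r.x
M=masks('torch')
tc=fit(lambda p,x:hull(p,np.vstack([circ(x[0],x[1],0,.014),circ(x[0],x[1],.135,.014)])),[.471,-.063],M,[.004,.004])
M=masks('charger')
for m in M: print(None if m is None else m.sum())
# charger: puck + flange
puck=lambda p,x:hull(p,np.vstack([circ(x[0],x[1],0,.05),circ(x[0],x[1],.046,.05)]))
fl=lambda p,x:hull(p,np.vstack([circ(x[2],x[3],x[4]-.006,.0295),circ(x[2],x[3],x[4],.0295)]))
cc=fit(lambda p,x:np.maximum(puck(p,x),fl(p,x)),[.5,-.345,.5,-.345,.057],M,[.004,.004,.004,.004,.004])
# dark part
D=[]
for p in P:
    g=p['color'].max(2);reg=cv2.dilate(np.maximum(puck(p,cc),fl(p,cc)),np.ones((1,1)))>.9
    b=(p['color'][:,:,0].astype(int)-p['color'][:,:,2])>40
    d=reg&((g<85)|b);n,l,st,_=cv2.connectedComponentsWithStats(d.astype(np.uint8));k=1+st[1:,4].argmax();D.append(l==k);print(st[k])
w=fit(lambda p,x:hull(p,np.vstack([circ(x[0],x[1],x[2]-abs(x[3]),.0295),circ(x[0],x[1],x[2],.0295)])),[cc[2],cc[3],.057,.006],D,[.004,.004,.004,.003])
# brass, green
for p,n in zip(P,'ts'):
    c=p['color'].astype(int);reg=fl(p,cc)>.5
    b=((c[:,:,0]-c[:,:,2])>60)&reg
    n_,l,st,ce=cv2.connectedComponentsWithStats(b.astype(np.uint8));print(n,'brass',[(ce[i],st[i,4],onz(p,ce[i],w[2]-.003)) for i in range(1,n_)])
    g=(c[:,:,1]-np.maximum(c[:,:,0],c[:,:,2])>25)&(puck(p,cc)>.3);ys,xs=np.nonzero(g)
    if len(xs):
        q=[xs.mean(),ys.mean()];e,d=ray(p,q)
        k=np.linspace(0,2,200001);X=e+k[:,None]*d;h=np.hypot(X[:,0]-cc[0],X[:,1]-cc[1]);i=np.nonzero((h<.05)&(X[:,2]<.06))[0]
        if len(i): L=X[i[0]];print('green',q,L,'front angle deg',np.degrees(np.arctan2(L[1]-cc[1],L[0]-cc[0])))
print('well-puck',np.degrees(np.arctan2(w[1]-cc[1],w[0]-cc[0])),np.hypot(w[1]-cc[1],w[0]-cc[0]))
for n in ['glue_stick','eraser','tin','tape_measure_2']:
    M=[models.masks_of(p,n) for p in P];print(n,[[ (np.round(k['xy']),round(k['confidence'],2),onz(p,k['xy'],.02)[:2]) for k in m[:2]] for p,m in zip(P,M)])
E
python3 b.py
```

```text
shots 5 6
torch [0.58]
torch [0.79, 0.62]
[ 0.4752 -0.0552] 0.1923864580195869
charger [0.97]
charger [0.74, 0.73]
1082
639
[ 0.4975 -0.3362  0.501  -0.3462  0.056 ] 5.109778846626689
[326 183  23  22 370]
[311 228  30  24 476]
[ 0.4967 -0.3454  0.0596  0.0043] 0.4449814047240518
t brass [(array([341.4211, 194.1053]), np.int32(19), array([ 0.4945, -0.3572,  0.0566])), (array([333.8, 195.5]), np.int32(10), array([ 0.4912, -0.337 ,  0.0566]))]
s brass [(array([327.8571, 240.4762]), np.int32(21), array([ 0.4989, -0.3503,  0.0566]))]
green [np.float64(336.0), np.float64(272.0)] [ 0.4933 -0.386   0.0122] front angle deg -94.82206514688852
well-puck -94.89375542926683 0.009228937165016762
glue_stick [[(array([299., 242.]), 0.63, array([ 0.3754, -0.2472]))], [(array([244., 235.]), 0.97, array([ 0.3982, -0.215 ]))]]
eraser [[(array([335., 239.]), 0.51, array([ 0.3805, -0.3432]))], [(array([271., 288.]), 0.58, array([ 0.3687, -0.3682]))]]
tin [[(array([251., 165.]), 0.95, array([ 0.5835, -0.1232])), (array([300., 239.]), 0.42, array([ 0.3814, -0.2506]))], [(array([292., 192.]), 0.69, array([ 0.5737, -0.1243]))]]
tape_measure_2 [[(array([159., 224.]), 0.91, array([0.4286, 0.1211])), (array([337., 195.]), 0.22, array([ 0.4989, -0.3542]))], [(array([198., 162.]), 0.87, array([0.4419, 0.1442])), (array([241., 172.]), 0.68, array([0.516 , 0.0278]))]]
```

The well looks to be about 9 mm toward the front with its mouth near z ≈ 0.060, and the front heading is about -95°. I'll move above the torch.

Request:
{"method": "step_arm", "body": {
  "commands": [
    [[-39.4,-39.6,0,0,0,0,94],[-39.4,-39.6,0,0,0,0,94],[-39.4,-39.6,0,0,0,0,94],[-39.4,-39.6,0,0,0,0,94],[-39.4,-39.6,0,0,0,0,94],[-39.4,-39.6,0,0,0,0,94],[-39.4,-39.6,0,0,0,0,94],[-39.4,-39.6,0,0,0,0,94],[-39.4,-39.6,0,0,0,0,94],[-39.4,-39.6,0,0,0,0,94],[-39.4,-39.6,0,0,0,0,94],[-39.4,-39.6,0,0,0,0,94],[0,0,0,0,0,0.173,94],[0,0,0,0,0,0.173,94],[0,0,0,0,0,0.173,94],[0,0,0,0,0,0.173,94],[0,0,0,0,0,0.173,94],[0,0,0,0,0,0.173,94],[0,0,0,0,0,0.173,94],[0,0,0,0,0,0.173,94]]
  ]
}}

```text
time: 4.4
tool_pos: [0.4754, -0.0553, 0.4047]
ee_rot: [3.141, -0.0, 1.479]
wrist_force: [-0.0, 0.0, 0.0]
width: 0.0943
finger_force: 0.0
```

```bash
cat > c.py <<'E'
from h import *
s=snap('side');x,y=240,165
im=cv2.resize(s['color'][90:220,180:310,::-1],(600,600),interpolation=cv2.INTER_CUBIC)
def mark(X,c):
    q=(proj(s,X)-[180,90]+.5)*600/130;cv2.circle(im,tuple(int(v) for v in q),4,c,-1)
for z in (0,.044,.135): mark([.4752,-.0552,z],(0,255,0))
mark([.4754,-.0553,.4047-.199],(255,0,255))
cv2.imwrite('pics/c1.png',im)
E
python3 c.py
```

```text
(no output)
```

View pics/c1.png

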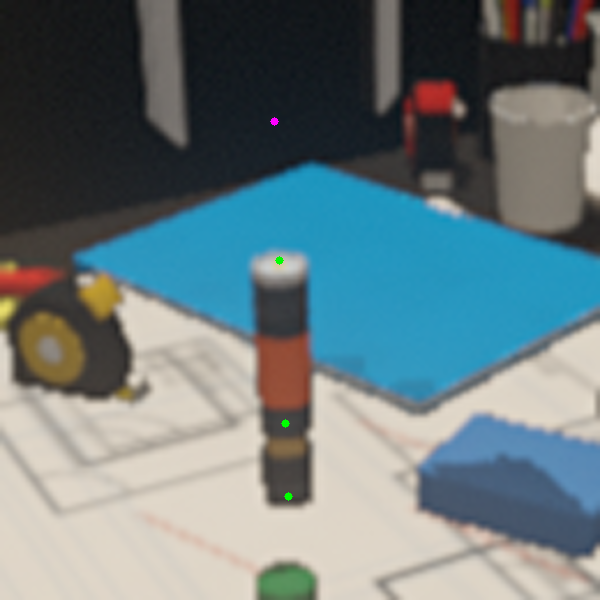

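The picture confirms the torch fit: the green marks lie on its axis, from the tail at (288,497) to the lens at (279,260) in the crop, with the fingers straddling it. I'll go down and centre it with a light squeeze.

Request:
{"method": "step_arm", "body": {
  "commands": [
    [[0,0,32,0,0,0,94],[0,0,32,0,0,0,94],[0,0,32,0,0,0,94],[0,0,24,0,0,0,94],[0,0,9.7,0,0,0,80],[0,0,0,0,0,0,50],[0,0,0,0,0,0,40],[0,0,0,0,0,0,36],[0,0,0,0,0,0,33],[0,0,0,0,0,0,31],[0,0,0,0,0,0,29.5],[0,0,0,0,0,0,29]]
  ]
}}

```text
time: 5.95
tool_pos: [0.4754, -0.0553, 0.2749]
ee_rot: [-3.141, -0.0, 1.485]
wrist_force: [-0.5, -0.7, -0.2]
width: 0.0293
finger_force: 0.1
```

Request:
{"method": "step_arm", "body": {
  "commands": [
    [[0,0,0,0,0,0,60],[0,0,0,0,0,0,94],[0,0,0,0,0,0.1745,94],[0,0,0,0,0,0.1745,94],[0,0,0,0,0,0.1745,94],[0,0,0,0,0,0.1745,94],[0,0,0,0,0,0.1745,94],[0,0,0,0,0,0.1745,94],[0,0,0,0,0,0.1745,94],[0,0,0,0,0,0.1745,94],[0,0,0,0,0,0.1745,60],[0,0,0,0,0,0,40],[0,0,0,0,0,0,33],[0,0,0,0,0,0,30],[0,0,0,0,0,0,28],[0,0,0,0,0,0,20],[0,0,0,0,0,0,20]]
  ]
}}

```text
time: 8.07
tool_pos: [0.4755, -0.0554, 0.2749]
ee_rot: [-3.142, 0.0, -0.086]
wrist_force: [0.5, 1.1, 0.7]
width: 0.0276
finger_force: 29.5
```

Request:
{"method": "step_arm", "body": {
  "commands": [
    [[0,0,-15,0,0,0,20],[0,0,-30,0,0,0,20],[0,0,-35,0,0,0,20],[0,0,-30,0,0,0,20],[4.6,41.6,0,0,0,0,20],[4.6,41.6,0,0,0,0,20],[4.6,41.6,0,0,0,0,20],[4.6,41.6,0,0,0,0,20],[4.6,41.6,0,0,0,0,20],[4.6,41.6,0,0,0,0,20],[4.6,41.6,0,0,0,0,20],[4.6,41.6,0,0,0,0,20],[4.6,41.6,0,0,0,0,20],[4.4,41.7,0,0,0,0,20],[0,0,0,0.131,0,0,20],[0,0,0,0.131,0,0,20],[0,0,0,0.131,0,0,20],[0,0,0,0.131,0,0,20]]
  ]
}}

```text
time: 10.32
tool_pos: [0.4854, -0.4741, 0.3858]
ee_rot: [-2.615, -0.001, -0.085]
wrist_force: [0.2, 0.1, -2.2]
width: 0.0277
finger_force: 30.0
```

Request:
{"method": "step_arm", "body": {
  "commands": [
    [[0,10,17.3,0,0,0,20],[0,10,17.3,0,0,0,20],[0,10,17.3,0,0,0,20],[0,0,0,0,0,0,20]]
  ]
}}

```text
time: 10.82
tool_pos: [0.4853, -0.4732, 0.3216]
ee_rot: [-2.614, 0.004, -0.085]
wrist_force: [-0.7, -0.4, -1.3]
width: 0.0272
finger_force: 30.0
```

```bash
cat > d.py <<'E'
from h import *
import sys
t=snap('top');s=snap('side');o=robot.get_obs();np.set_printoptions(precision=4,suppress=True)
R=Rn.from_euler('xyz',o['ee_rot']).as_matrix();T=np.array(o['tool_pos'])
tail=T+R@[0,0,.275];print('tail',tail,'f',R[:,1],o['wrist_force'])
a=np.linspace(0,2*np.pi,40)
W=np.array([.4967,-.3454,.0596])
ims=[]
for p,(x0,y0,w) in ((t,(304,164,60)),(s,(285,195,72))):
    k=390/w;im=cv2.resize(p['color'][y0:y0+w,x0:x0+w,::-1],(390,390),interpolation=cv2.INTER_CUBIC)
    def poly(pts,c): cv2.polylines(im,[np.array([(proj(p,X)-[x0,y0]+.5)*k for X in pts]).astype(np.int32)],False,c,1)
    poly([T+R@[.014*np.cos(b),.014*np.sin(b),.275] for b in a],(0,255,0))
    poly([T+R@[0,0,.275],T+R@[0,0,.2]],(0,255,0))
    poly([W+[.0148*np.cos(b),.0148*np.sin(b),0] for b in a],(255,0,255))
    poly([W+[.0295*np.cos(b),.0295*np.sin(b),0] for b in a],(255,0,255))
    ims.append(im)
cv2.imwrite('pics/'+sys.argv[1],np.hstack(ims))
E
python3 d.py d0.png
```

```text
tail [ 0.4973 -0.3364  0.0868] f [-0.0738 -0.8625 -0.5006] [ 0.1723 -0.7726 -1.0717]
```

View pics/d0.png

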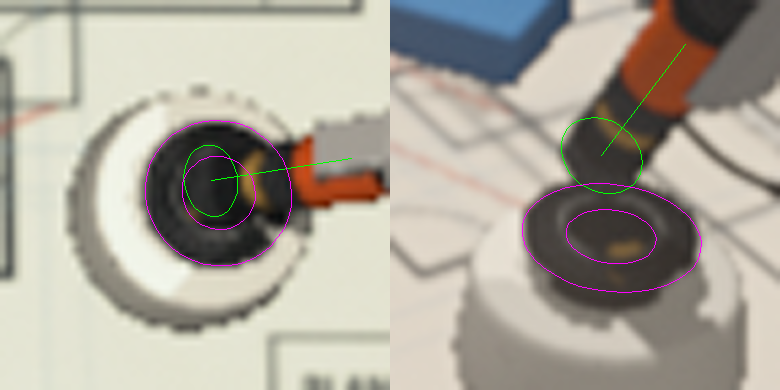

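The overlay shows the brass groove somewhat nearer the well than predicted (side crop (620,128), predicted about (645,98)). I'll check the groove rings before lowering, in case the torch slipped in the grip.

```bash
sed -i "s/^    ims.append/    for z in (.032,.044): poly([T+R@[.011*np.cos(b),.011*np.sin(b),.275-z] for b in a],(255,255,0))\n    for r in ((.0,.014),(.0,-.014),(.014,0),(-.014,0)): poly([T+R@[r[0],r[1],.275-z] for z in (0,.135)],(0,255,0))\n    ims.append/; s/(304,164,60)/(310,172,46)/; s/(285,195,72)/(300,190,55)/; s/390,390/400,400/; s#390/w#400/w#" d.py; python3 d.py d1.png
```

```text
tail [ 0.4977 -0.3371  0.0879] f [-0.0732 -0.8635 -0.499 ] [ 0.4559  0.1266 -1.4022]
```

View pics/d1.png

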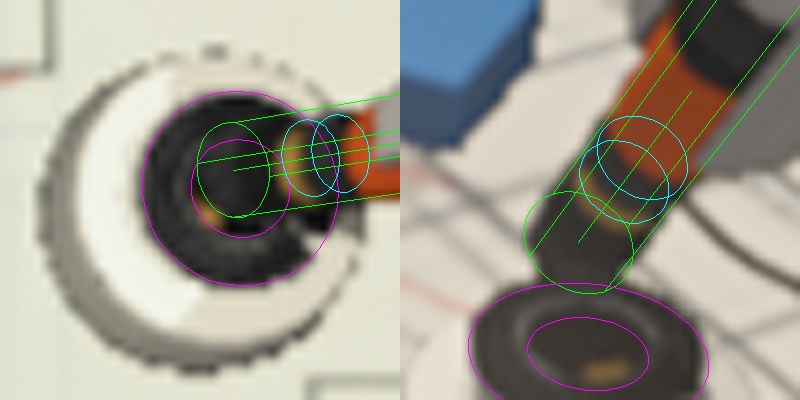

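The rings and sleeve agree with the picture: the groove brass at (600,200) in the side crop falls inside the predicted band, so there was no slip. Next I'll touch the rear of the flange lightly to find the mouth height.

Request:
{"method": "step_arm", "body": {
  "commands": [
    [[0,-10.4,6.0,0,0,0,20],[0,-10.4,6.0,0,0,0,20],[0,2.5,4.3,0,0,0,20],[0,2.5,4.3,0,0,0,20],[0,1.0,1.7,0,0,0,20],[0,0,0,0,0,0,20],[0,0,0,0,0,0,20]]
  ]
}}

```text
time: 11.9
tool_pos: [0.4875, -0.4502, 0.3131]
ee_rot: [-2.617, -0.0, -0.086]
wrist_force: [0.5, 0.0, -1.3]
width: 0.0278
finger_force: 30.0
```

Request:
{"method": "step_arm", "body": {
  "commands": [
    [[0,0.75,1.3,0,0,0,20],[0,0.75,1.3,0,0,0,20],[0,0.75,1.3,0,0,0,20],[0,0,0,0,0,0,20]]
  ]
}}

```text
time: 12.4
tool_pos: [0.4875, -0.4499, 0.3083]
ee_rot: [-2.617, 0.0, -0.086]
wrist_force: [0.3, -0.2, -1.7]
width: 0.0276
finger_force: 30.0
```

Lowest point is about 0.064 with no contact yet. I'll take finer steps.

Request:
{"method": "step_arm", "body": {
  "commands": [
    [[0,0.5,0.86,0,0,0,20],[0,0.5,0.86,0,0,0,20],[0,0,0,0,0,0,20]]
  ]
}}

```text
time: 12.78
tool_pos: [0.4876, -0.4499, 0.3075]
ee_rot: [-2.617, -0.001, -0.085]
wrist_force: [-0.3, 1.1, 2.3]
width: 0.0278
finger_force: 30.0
```

Request:
{"method": "step_arm", "body": {
  "commands": [
    [[0,0.5,0.86,0,0,0,20],[0,0,0,0,0,0,20]]
  ]
}}

```text
time: 13.02
tool_pos: [0.4876, -0.4498, 0.3072]
ee_rot: [-2.617, -0.002, -0.085]
wrist_force: [-0.2, -0.2, 6.0]
width: 0.0275
finger_force: 30.0
```

Request:
{"method": "step_arm", "body": {
  "commands": [
    [[0,0.5,0.86,0,0,0,20],[0,0,0,0,0,0,20]]
  ]
}}

```text
time: 13.28
tool_pos: [0.4877, -0.4497, 0.307]
ee_rot: [-2.617, -0.003, -0.085]
wrist_force: [-0.2, -0.2, 8.8]
width: 0.0274
finger_force: 30.0
```

Request:
{"method": "step_arm", "body": {
  "commands": [
    [[0,-3.5,-6.05,0,0,0,20],[0,7,-4.1,0,0,0,20],[0,7,-4.1,0,0,0,20],[0,6.8,-3.9,0,0,0,20],[0,0,0,0,0,0,20],[0,1.0,1.73,0,0,0,20],[0,0.5,0.86,0,0,0,20],[0,0,0,0,0,0,20]]
  ]
}}

```text
time: 14.28
tool_pos: [0.4856, -0.4737, 0.3085]
ee_rot: [-2.617, 0.0, -0.085]
wrist_force: [-0.7, -0.5, -1.3]
width: 0.0278
finger_force: 30.0
```

Request:
{"method": "step_arm", "body": {
  "commands": [
    [[0,0.5,0.86,0,0,0,20],[0,0.5,0.86,0,0,0,20],[0,0,0,0,0,0,20]]
  ]
}}

```text
time: 14.65
tool_pos: [0.4855, -0.4739, 0.3065]
ee_rot: [-2.617, 0.0, -0.086]
wrist_force: [0.3, -0.1, -2.0]
width: 0.0279
finger_force: 30.0
```

Request:
{"method": "step_arm", "body": {
  "commands": [
    [[0,0.5,0.86,0,0,0,20],[0,0,0,0,0,0,20]]
  ]
}}

```text
time: 14.9
tool_pos: [0.4855, -0.4739, 0.3055]
ee_rot: [-2.617, 0.0, -0.086]
wrist_force: [-0.8, -0.3, -2.0]
width: 0.0282
finger_force: 30.0
```

Request:
{"method": "step_arm", "body": {
  "commands": [
    [[0,0.5,0.86,0,0,0,20],[0,0.4,0.7,0,0,0,20],[0,0,0,0,0,0,20]]
  ]
}}

```text
time: 15.28
tool_pos: [0.4855, -0.4739, 0.3037]
ee_rot: [-2.617, 0.0, -0.086]
wrist_force: [0.6, 0.7, -1.1]
width: 0.0273
finger_force: 30.0
```

Request:
{"method": "step_arm", "body": {
  "commands": [
    [[0,1.3,-0.75,0,0,0,20],[0,1.3,-0.75,0,0,0,20],[0,0,0,0,0,0,20]]
  ]
}}

```text
time: 15.65
tool_pos: [0.4853, -0.4767, 0.3038]
ee_rot: [-2.616, 0.0, -0.085]
wrist_force: [0.5, 1.4, -1.0]
width: 0.0278
finger_force: 30.0
```

Request:
{"method": "step_arm", "body": {
  "commands": [
    [[0,0.86,-0.5,0,0,0,20],[0,0,0,0,0,0,20]]
  ]
}}

```text
time: 15.9
tool_pos: [0.4852, -0.4777, 0.3038]
ee_rot: [-2.617, 0.0, -0.085]
wrist_force: [0.5, 1.7, -1.6]
width: 0.0271
finger_force: 30.0
```

Request:
{"method": "step_arm", "body": {
  "commands": [
    [[0,0.86,-0.5,0,0,0,20],[0,0,0,0,0,0,20]]
  ]
}}

```text
time: 16.15
tool_pos: [0.4851, -0.4788, 0.3039]
ee_rot: [-2.617, -0.0, -0.086]
wrist_force: [0.0, 3.3, -0.9]
width: 0.0278
finger_force: 30.0
```

Request:
{"method": "step_arm", "body": {
  "commands": [
    [[0,0.86,-0.5,0,0,0,20],[0,0.86,-0.5,0,0,0,20],[0,0,0,0,0,0,20]]
  ]
}}

```text
time: 16.52
tool_pos: [0.4849, -0.4808, 0.3038]
ee_rot: [-2.617, 0.0, -0.086]
wrist_force: [0.9, 3.0, -1.8]
width: 0.0274
finger_force: 30.0
```

Request:
{"method": "step_arm", "body": {
  "commands": [
    [[0,0.5,-0.29,0,0,0,20],[0,0,0,0,0,0,20]]
  ]
}}

```text
time: 16.77
tool_pos: [0.4848, -0.4814, 0.3038]
ee_rot: [-2.617, 0.0, -0.086]
wrist_force: [1.2, 3.0, -1.3]
width: 0.0275
finger_force: 30.0
```

Request:
{"method": "step_arm", "body": {
  "commands": [
    [[0,0.5,-0.29,0,0,0,20],[0,0,0,0,0,0,20]]
  ]
}}

```text
time: 17.02
tool_pos: [0.4848, -0.482, 0.3039]
ee_rot: [-2.617, -0.0, -0.086]
wrist_force: [-0.2, 4.7, -1.1]
width: 0.0278
finger_force: 30.0
```

Request:
{"method": "step_arm", "body": {
  "commands": [
    [[0,0.5,-0.29,0,0,0,20],[0,0,0,0,0,0,20]]
  ]
}}

```text
time: 17.27
tool_pos: [0.4848, -0.4824, 0.3039]
ee_rot: [-2.617, -0.0, -0.085]
wrist_force: [-0.5, 4.7, -1.3]
width: 0.0278
finger_force: 30.0
```

Request:
{"method": "step_arm", "body": {
  "commands": [
    [[0,0.43,-0.25,0,0,0,20],[0,0,0,0,0,0,20]]
  ]
}}

```text
time: 17.52
tool_pos: [0.4848, -0.4828, 0.3039]
ee_rot: [-2.616, -0.0, -0.085]
wrist_force: [1.0, 5.3, -1.5]
width: 0.0275
finger_force: 30.0
```

Request:
{"method": "step_arm", "body": {
  "commands": [
    [[0,0.43,-0.25,0,0,0,20],[0,0,0,0,0,0,20]]
  ]
}}

```text
time: 17.77
tool_pos: [0.4848, -0.4832, 0.3039]
ee_rot: [-2.616, -0.0, -0.085]
wrist_force: [1.2, 5.6, -2.3]
width: 0.0273
finger_force: 30.0
```

Request:
{"method": "step_arm", "body": {
  "commands": [
    [[0,0.43,-0.25,0,0,0,20],[0,0,0,0,0,0,20],[0,0,0,0,0,0,20]]
  ]
}}

```text
time: 18.15
tool_pos: [0.4848, -0.4835, 0.3039]
ee_rot: [-2.615, -0.0, -0.085]
wrist_force: [0.5, 6.7, -0.7]
width: 0.028
finger_force: 30.0
```

```bash
python3 -c "
from h import *
for i in range(5):
    o=robot.get_obs();print(np.round(o['wrist_force'],2),np.round(o['wrist_torque'],3),o['tool_pos']);eyes.snapshot('side')
"
```

```text
[ 0.46  6.7  -0.7 ] [ 1.206 -0.084 -0.098] [ 0.48481979 -0.48354564  0.30386638]
[ 0.88  6.6  -0.44] [ 1.207  0.013 -0.114] [ 0.48482908 -0.48352908  0.30384593]
[ 1.35  7.29 -0.56] [ 1.211 -0.06  -0.087] [ 0.48483307 -0.48355577  0.3038681 ]
[ 1.35  6.24 -0.42] [ 1.175 -0.066 -0.152] [ 0.48482233 -0.48354695  0.30386967]
[ 0.93  6.11 -0.15] [ 1.177 -0.015 -0.06 ] [ 0.4848384  -0.48353279  0.30389275]
```

Force is 6.5 N and tail motion has stalled, so the contact is pushed back and the tube is at the front rim. I'll ease off half a millimetre and start straightening about the rim point.

Request:
{"method": "step_arm", "body": {
  "commands": [
    [[0,-0.43,0.25,0,0,0,20],[0,-7.11,0.46,-0.0263,0,0,20],[0,-7.11,0.46,-0.0263,0,0,20],[0,0,0,0,0,0,20],[0,0,0,0,0,0,20]]
  ]
}}

```text
time: 19.02
tool_pos: [0.4859, -0.4705, 0.3108]
ee_rot: [-2.67, -0.001, -0.085]
wrist_force: [1.2, 5.2, 2.5]
width: 0.0278
finger_force: 30.0
```

Request:
{"method": "step_arm", "body": {
  "commands": [
    [[0.75,0,0,0,0,0,20],[0.75,0,0,0,0,0,20],[0,0,0,0,0,0,20]]
  ]
}}

```text
time: 19.4
tool_pos: [0.4872, -0.4709, 0.3107]
ee_rot: [-2.669, -0.0, -0.085]
wrist_force: [-0.1, 4.5, 2.4]
width: 0.0273
finger_force: 30.0
```

```bash
cat > f.py <<'E'
from h import *
F=[]
for i in range(6):
    o=robot.get_obs();F.append(np.r_[o['wrist_force'],o['wrist_torque'],o['tool_pos'],o['ee_rot']]);eyes.snapshot('side')
print(np.round(np.mean(F,0),4),o['time'])
E
python3 f.py
```

```text
[ 1.5810e-01  4.5876e+00  2.3302e+00  1.3603e+00  9.3700e-02 -2.2500e-02
  4.8710e-01 -4.7100e-01  3.1070e-01 -2.6694e+00 -3.0000e-04 -8.5500e-02] 19.65
```

The sideways force is gone, since the rubber well is now centred. The rest is rim reaction on the leaned tube. I'll ease back a bit and continue straightening.

Request:
{"method": "step_arm", "body": {
  "commands": [
    [[0,-0.36,0.18,0,0,0,20],[0,-7.11,0.46,-0.0263,0,0,20],[0,-7.11,0.46,-0.0263,0,0,20],[0,-7.11,0.46,-0.0263,0,0,20],[0,-7.11,0.46,-0.0263,0,0,20],[0,0,0,0,0,0,20],[0,0,0,0,0,0,20]]
  ]
}}

```text
time: 20.58
tool_pos: [0.4896, -0.4439, 0.3207]
ee_rot: [-2.776, -0.0, -0.086]
wrist_force: [0.6, 4.7, 3.5]
width: 0.0272
finger_force: 30.0
```

```bash
python3 f.py
```

```text
[ 6.4970e-01  4.8626e+00  3.6056e+00  1.3433e+00  5.3300e-02 -4.3400e-02
  4.8960e-01 -4.4410e-01  3.2060e-01 -2.7754e+00 -4.0000e-04 -8.5800e-02] 20.825
```

Request:
{"method": "step_arm", "body": {
  "commands": [
    [[1.0,0,0,0,0,0,20],[0,0,0,0,0,0,20]]
  ]
}}

```text
time: 21.12
tool_pos: [0.4905, -0.4442, 0.3203]
ee_rot: [-2.775, 0.0, -0.086]
wrist_force: [0.1, 4.0, 3.0]
width: 0.0273
finger_force: 30.0
```

```bash
python3 f.py
```

```text
[ 8.4000e-03  4.2796e+00  3.3513e+00  1.3012e+00  1.5990e-01 -1.1400e-02
  4.9050e-01 -4.4420e-01  3.2030e-01 -2.7754e+00  1.0000e-04 -8.5800e-02] 21.375
```

Request:
{"method": "step_arm", "body": {
  "commands": [
    [[0,-0.35,0,0,0,0,20],[0,-7.11,0.46,-0.0263,0,0,20],[0,-7.11,0.46,-0.0263,0,0,20],[0,-7.11,0.46,-0.0263,0,0,20],[0,-7.11,0.46,-0.0263,0,0,20],[0,0,0,0,0,0,20],[0,0,0,0,0,0,20]]
  ]
}}

```text
time: 22.3
tool_pos: [0.4929, -0.4162, 0.3277]
ee_rot: [-2.881, 0.0, -0.086]
wrist_force: [-0.0, 4.5, -1.3]
width: 0.0277
finger_force: 30.0
```

```bash
python3 f.py
```

```text
[ 2.1640e-01  4.4340e+00 -3.8930e-01  1.0111e+00  1.2030e-01  1.8100e-02
  4.9290e-01 -4.1650e-01  3.2770e-01 -2.8804e+00  1.0000e-04 -8.5900e-02] 22.55
```

Request:
{"method": "step_arm", "body": {
  "commands": [
    [[0,-7.11,0.46,-0.0263,0,0,20],[0,-7.11,0.46,-0.0263,0,0,20],[0,-7.11,0.46,-0.0263,0,0,20],[0,-7.11,0.46,-0.0263,0,0,20],[0,0,0,0,0,0,20],[0,0,0,0,0,0,20]]
  ]
}}

```text
time: 23.35
tool_pos: [0.4954, -0.3882, 0.3324]
ee_rot: [-2.986, -0.0, -0.085]
wrist_force: [-0.9, 3.8, -0.2]
width: 0.0273
finger_force: 30.0
```

```bash
python3 f.py
```

```text
[ 3.3300e-02  4.5001e+00 -1.3800e-01  1.0526e+00  1.2080e-01 -1.0400e-02
  4.9530e-01 -3.8840e-01  3.3230e-01 -2.9858e+00 -2.0000e-04 -8.5800e-02] 23.6
```

Request:
{"method": "step_arm", "body": {
  "commands": [
    [[0,-7.11,0.46,-0.0263,0,0,20],[0,-7.11,0.46,-0.0263,0,0,20],[0,-7.11,0.46,-0.0263,0,0,20],[0,0,0,0,0,0,20],[0,0,0,0,0,0,20]]
  ]
}}

```text
time: 24.28
tool_pos: [0.4972, -0.3668, 0.3337]
ee_rot: [-3.065, -0.0, -0.085]
wrist_force: [-0.3, 3.2, -0.6]
width: 0.028
finger_force: 30.0
```

```bash
python3 f.py
```

```text
[ 5.4500e-02  4.5117e+00 -3.4230e-01  1.1394e+00  1.3580e-01 -6.0000e-03
  4.9720e-01 -3.6710e-01  3.3370e-01 -3.0647e+00 -1.0000e-04 -8.5800e-02] 24.525
```

Request:
{"method": "step_arm", "body": {
  "commands": [
    [[0,-6.92,0.45,-0.0256,0,0,20],[0,-6.92,0.45,-0.0256,0,0,20],[0,-6.92,0.45,-0.0256,0,0,20],[0,0,0,0,0,0,20],[0,0,0,0,0,0,20]]
  ]
}}

```text
time: 25.2
tool_pos: [0.499, -0.3461, 0.3334]
ee_rot: [3.141, -0.0, -0.085]
wrist_force: [0.4, 4.3, -0.3]
width: 0.0277
finger_force: 30.0
```

```bash
python3 f.py
```

```text
[ 1.4400e-02  4.0320e+00 -1.8600e-02  1.1609e+00  1.3650e-01 -3.0800e-02
  4.9900e-01 -3.4640e-01  3.3340e-01 -1.0471e+00 -1.0000e-04 -8.5800e-02] 25.45
```

Upright and 5 mm in, with only the spring force. Sliding down now.

Request:
{"method": "step_arm", "body": {
  "commands": [
    [[0,0,1.5,0,0,0,20],[0,0,1.5,0,0,0,20],[0,0,1.5,0,0,0,20],[0,0,0,0,0,0,20]]
  ]
}}

```text
time: 26.0
tool_pos: [0.499, -0.3463, 0.3287]
ee_rot: [-3.141, -0.0, -0.086]
wrist_force: [0.3, 4.2, 1.2]
width: 0.0278
finger_force: 30.0
```

```bash
python3 f.py
```

```text
[ 5.0730e-01  4.6653e+00  1.0266e+00  1.2723e+00  3.2200e-02 -2.0000e-04
  4.9900e-01 -3.4640e-01  3.2880e-01 -3.1412e+00  0.0000e+00 -8.5600e-02] 26.25
```

Request:
{"method": "step_arm", "body": {
  "commands": [
    [[0,0,2,0,0,0,20],[0,0,2,0,0,0,20],[0,0,2,0,0,0,20],[0,0,2,0,0,0,20],[0,0,0,0,0,0,20]]
  ]
}}

```text
time: 26.92
tool_pos: [0.4989, -0.3463, 0.3206]
ee_rot: [-3.141, 0.0, -0.086]
wrist_force: [0.2, 5.8, 0.6]
width: 0.0279
finger_force: 30.0
```

Request:
{"method": "step_arm", "body": {
  "commands": [
    [[0,0,2,0,0,0,20],[0,0,2,0,0,0,20],[0,0,2,0,0,0,20],[0,0,2,0,0,0,20],[0,0,0,0,0,0,20]]
  ]
}}

```text
time: 27.55
tool_pos: [0.4989, -0.3463, 0.3127]
ee_rot: [-3.141, 0.0, -0.086]
wrist_force: [0.5, 4.4, 1.4]
width: 0.028
finger_force: 30.0
```

Request:
{"method": "step_arm", "body": {
  "commands": [
    [[0,0,2,0,0,0,20],[0,0,2,0,0,0,20],[0,0,2,0,0,0,20],[0,0,2,0,0,0,20],[0,0,0,0,0,0,20]]
  ]
}}

```text
time: 28.18
tool_pos: [0.4989, -0.3463, 0.3047]
ee_rot: [-3.141, 0.0, -0.086]
wrist_force: [0.5, 6.2, 1.0]
width: 0.0278
finger_force: 30.0
```

Request:
{"method": "step_arm", "body": {
  "commands": [
    [[0,0,1.5,0,0,0,20],[0,0,1.5,0,0,0,20],[0,0,1.5,0,0,0,20],[0,0,0,0,0,0,20]]
  ]
}}

```text
time: 28.68
tool_pos: [0.4989, -0.3463, 0.3002]
ee_rot: [-3.141, 0.0, -0.086]
wrist_force: [0.4, 5.1, 1.2]
width: 0.0276
finger_force: 30.0
```

Request:
{"method": "step_arm", "body": {
  "commands": [
    [[0,0,1,0,0,0,20],[0,0,1,0,0,0,20],[0,0,1,0,0,0,20],[0,0,0,0,0,0,20]]
  ]
}}

```text
time: 29.18
tool_pos: [0.4989, -0.3463, 0.2971]
ee_rot: [-3.141, 0.0, -0.086]
wrist_force: [1.1, 5.8, 1.3]
width: 0.0278
finger_force: 30.0
```

Request:
{"method": "step_arm", "body": {
  "commands": [
    [[0,0,0.7,0,0,0,20],[0,0,0.7,0,0,0,20],[0,0,0,0,0,0,20]]
  ]
}}

```text
time: 29.55
tool_pos: [0.499, -0.3463, 0.2961]
ee_rot: [-3.141, -0.0, -0.086]
wrist_force: [0.1, 4.9, 2.1]
width: 0.0273
finger_force: 30.0
```

Request:
{"method": "step_arm", "body": {
  "commands": [
    [[0,0,0.7,0,0,0,20],[0,0,0,0,0,0,20]]
  ]
}}

```text
time: 29.8
tool_pos: [0.499, -0.3463, 0.2958]
ee_rot: [-3.141, -0.001, -0.086]
wrist_force: [-0.0, 5.5, 3.1]
width: 0.0278
finger_force: 30.0
```

Request:
{"method": "step_arm", "body": {
  "commands": [
    [[0,0,0.7,0,0,0,20],[0,0,0,0,0,0,20]]
  ]
}}

```text
time: 30.05
tool_pos: [0.4991, -0.3463, 0.2958]
ee_rot: [3.141, -0.001, -0.086]
wrist_force: [-0.4, 6.0, 4.6]
width: 0.0273
finger_force: 30.0
```

```bash
python3 f.py
```

```text
[ 3.2060e-01  5.8710e+00  4.8576e+00  1.4990e+00  1.4620e-01  1.1600e-02
  4.9910e-01 -3.4630e-01  2.9580e-01  3.1415e+00 -1.5000e-03 -8.5500e-02] 30.3
```

Request:
{"method": "step_arm", "body": {
  "commands": [
    [[0,0,0.7,0,0,0,20],[0,0,0,0,0,0,20]]
  ]
}}

```text
time: 30.6
tool_pos: [0.4993, -0.3463, 0.2957]
ee_rot: [3.141, -0.002, -0.085]
wrist_force: [0.6, 5.3, 7.0]
width: 0.0276
finger_force: 30.0
```

```bash
python3 f.py; python3 d.py d2.png
```

```text
[ 2.2600e-01  6.2899e+00  6.5772e+00  1.6115e+00  1.9460e-01 -1.5100e-02
  4.9930e-01 -3.4620e-01  2.9570e-01  3.1412e+00 -2.3000e-03 -8.5400e-02] 30.85
tail [ 0.4999 -0.3464  0.0208] f [-0.0854 -0.9964  0.0004] [0.3648 5.8518 6.7778]
```

View pics/d2.png

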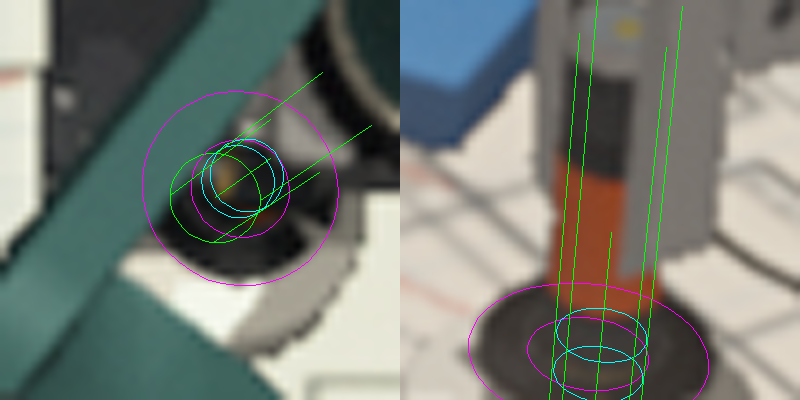

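The side view shows the orange sleeve down at the flange, about (600,318). Stiff resistance at the predicted floor height (tail 0.0207 vs 0.0204) says it is home. I'll relax the hold before letting go.

Request:
{"method": "step_arm", "body": {
  "commands": [
    [[0,-0.4,-1.0,0,0,0,20],[0,0,0,0,0,0,20]]
  ]
}}

```text
time: 31.25
tool_pos: [0.4991, -0.346, 0.2958]
ee_rot: [3.141, -0.001, -0.086]
wrist_force: [0.3, 5.8, 3.2]
width: 0.0274
finger_force: 30.0
```

```bash
python3 f.py
```

```text
[ 1.7710e-01  5.6371e+00  3.7301e+00  1.3188e+00  1.3670e-01  3.3000e-03
  4.9910e-01 -3.4600e-01  2.9580e-01  3.1410e+00 -1.1000e-03 -8.5600e-02] 31.5
```

Request:
{"method": "step_arm", "body": {
  "commands": [
    [[0,-0.5,0,0,0,0,20],[0,0,0,0,0,0,20]]
  ]
}}

```text
time: 31.8
tool_pos: [0.4991, -0.3458, 0.2958]
ee_rot: [3.14, -0.001, -0.086]
wrist_force: [-0.8, 4.1, 5.4]
width: 0.0277
finger_force: 30.0
```

```bash
python3 f.py
```

```text
[-3.7350e-01  4.2269e+00  5.3386e+00  1.0390e+00  2.0200e-01  1.6800e-02
  4.9910e-01 -3.4580e-01  2.9580e-01  3.1403e+00 -1.2000e-03 -8.5800e-02] 32.05
```

Request:
{"method": "step_arm", "body": {
  "commands": [
    [[0,-0.4,-0.8,0,0,0,20],[0,0,0,0,0,0,20]]
  ]
}}

```text
time: 32.35
tool_pos: [0.499, -0.3455, 0.2958]
ee_rot: [3.14, -0.0, -0.086]
wrist_force: [0.1, 2.0, 3.6]
width: 0.0276
finger_force: 30.0
```

```bash
python3 f.py
```

```text
[-1.6600e-02  2.0110e+00  3.6785e+00  5.0470e-01  2.7290e-01 -1.8300e-02
  4.9900e-01 -3.4550e-01  2.9580e-01  3.1404e+00 -2.0000e-04 -8.5900e-02] 32.6
```

Request:
{"method": "step_arm", "body": {
  "commands": [
    [[0,-0.1,-0.4,0,0,0,28],[0,0,0,0,0,0,32],[0,0,0,0,0,0,40],[0,0,0,0,0,0,60],[0,0,0,0,0,0,70],[0,0,0,0,0,0,70],[0,0,-10,0,0,0,70],[0,0,-20,0,0,0,70],[0,0,-30,0,0,0,70],[0,0,-30,0,0,0,70],[0,0,-30,0,0,0,70],[-20,-40,-10,0,0,0,70],[-20,-45,0,0,0,0,70],[-20,-45,0,0,0,0,70],[0,-45,0,0,0,0,70],[0,0,0,0,0,0,70]]
  ]
}}

```text
time: 34.65
tool_pos: [0.454, -0.1632, 0.4277]
ee_rot: [3.141, -0.003, -0.082]
wrist_force: [1.0, -0.2, 0.7]
width: 0.0704
finger_force: 0.0
```

```bash
cat > e.py <<'E'
from h import *
import sys
t=snap('top');s=snap('side');ims=[];B=np.array([.499,-.3458,.0205]);a=np.linspace(0,2*np.pi,40)
for p,(x0,y0,w) in ((t,(300,160,70)),(s,(270,160,110))):
    k=400/w;im=cv2.resize(p['color'][y0:y0+w,x0:x0+w,::-1],(400,400),interpolation=cv2.INTER_CUBIC)
    for z in (.044,.135): cv2.polylines(im,[np.array([(proj(p,B+[.014*np.cos(b),.014*np.sin(b),z])-[x0,y0]+.5)*k for b in a]).astype(np.int32)],True,(0,255,0),1)
    ims.append(im)
cv2.imwrite('pics/'+sys.argv[1],np.hstack(ims));print(robot.get_obs()['tool_pos'],robot.get_obs()['wrist_force'])
E
python3 e.py e0.png
```

```text
[ 0.45423128 -0.16543527  0.42695209] [0.41630361 0.06135755 0.62141252]
```

View pics/e0.png

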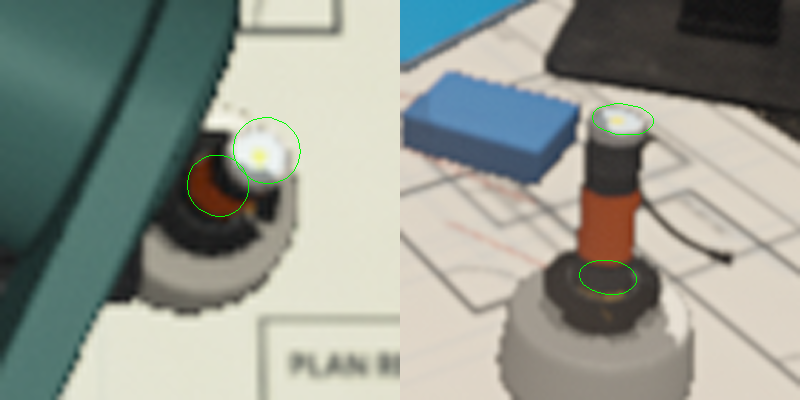

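```bash
python3 -c "
from bench import robot
print(robot.close_job())"
```

```text
the job is handed in; nothing more can be done
None
```

The torch is standing upright in the charger, released, and the job is handed in at about 35 s of the 67 s allowed. It came to a firm stop within 0.3 mm of the well floor's estimated height; I couldn't directly see the contact spring into the groove, and I didn't recheck the other objects after the move.

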